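# Try the go ring gauge on a freshly turned screw

### The job

Try the go ring gauge, the thick plain ring and not the thin grooved no-go one, on the screw that stands in the lathe chuck: slip it over the end, screw it on clockwise, regripping as you need, until it comes up finger-tight against the shoulder all round. Never force a gauge, leave it there, and let the other things on the bench lie.

Things in the scene. Friction and masses are not known exactly. Their poses are not given: they have to be found in the camera images.
- go_ring_center (a point): Centre (half-way up) of the go ring gauge: a loose plain steel ring, 62 mm across with a finely knurled rim, 24 mm high, about 0.38 kg, with a coarse internal right-hand thread, pitch 10 mm, in a 36 mm bore (25 mm between the thread crests). z is its axis. It lies flat on the gauge board, on the left or the right. A 40 N grip slips round it before it is forced.
- go_ring: The same go ring, origin at the centre of its underside. On the screw it sinks 10 mm per turn clockwise (from above), held up only by the thread under it. Set down on the thread it takes 0.5 to 1.7 turns to land on the shoulder and draw tight, by where the threads meet. The turning moment, under 0.3 N m, then rises: 0.5 to 1.5 N m is finger-tight, over 4 forces it. It stays tight when let go.
- nogo_ring_center (a point): Centre of the no-go ring gauge, not wanted here: a loose steel ring, 62 mm across like the go ring but only 16 mm high, with a groove round its rim. It lies on the same board beside the go ring, about 104 mm between centres.
- gauge_board: Fixed wooden board, 190 by 230 mm, on which the gauges lie; its top face is 18 mm above the bench, with 24 mm high strips along three edges. Origin at the centre of its underside. It may lie left or right of the robot, the chuck on the other side.
- chuck: Fixed three-jaw lathe chuck lying face up on the bench, 125 mm across, 55 mm high, its jaws up to 87 mm; origin on its axis at bench height. The screw stands upright on the same axis. The chuck is turned about its axis at random, and the start of the thread with it.
- shoulder_face (a point): Centre of the top face of the screw's plain shoulder, 125 mm above the bench; z is the screw's axis, upward. Above this face comes the thread, 35 mm across, up to 18 mm above it, then a plain journal. The ring set down on the thread stands with its underside 3 to 13 mm above this face. In the thread it has about 1.6 mm of play along the axis and 1 mm sideways.
- shoulder: The plain shoulder of the screw: a disc 48 mm across and 30 mm high, 8 mm clear above the jaws; origin on the axis at its underside, 95 mm above the bench.
- screw_tip (a point): Top of the screw, on its axis: the end of the plain journal, 46 mm above the shoulder face. The journal is 23.6 mm across, its last 6 mm tapering to 16 mm; the ring's thread crests pass over it with 0.6 mm to spare all round.
- plug_gauge: Bystander: double-ended thread plug gauge, 120 mm long, 25 mm thick, lying on the far part of the gauge board.
- chuck_key: Bystander: T-shaped chuck key, 102 mm long, lying on the bench, beyond the middle.
- micrometer: Bystander: outside micrometer lying flat, about 180 mm long, far right on the bench.
- oil_can: Bystander: steel oil can with a long spout, 200 mm high, far left on the bench.
- chip_brush: Bystander: chip brush 190 mm long, lying lengthwise at the right of the work area.
- faced_blank: Bystander: stepped turned blank standing upright, 45 mm across, 87 mm high, beyond the middle, right.
- tool_holder: Bystander: lathe tool holder with its tool bit, about 110 mm long, 53 mm high, beyond the middle, left.
There are look-alikes about, which are no part of the job. What is shaped like the chuck but blue is not meant.

How it is judged:
By the outcome, as a careful person would: the job done as asked, in the order asked, and still so for the second after the job is handed in, with the robot touching nothing.
It also fails if it takes over 72 s, if anything falls off the work surface, if the arm or the gripper's body presses on something with over 40 N, if the wrist force passes 120 N, or if a joint passes its speed limit or range.

### The arm

A 7-joint arm with a two-finger parallel gripper is mounted at the origin on the work surface. World frame = base frame: x ahead of the robot, y to its left, z up, the work surface at z = 0. Lengths are in mm, angles in rad, forces in N, time in s.
With the tool pointing down it reaches from about 400 to 875 mm from the base axis. Payload 4.4 kg.
Tool frame: the origin (TCP) lies midway between the tips of the shut fingers; the grasp point (between the pads) lies 19 mm behind it (ctrl.pinch_z is the distance from the TCP to the grasp point, in mm); z points along the fingers, y is the line along which they close (so a half turn about z gives the same grasp; the last joint's range is limited). The gripper opens to 85 mm and grips with 20 to 120 N. Pads are 22 mm wide; open, the fingers measure 114 mm over their backs; the gripper's body (76 mm by 85 mm) begins 54 mm behind the grasp point. The pads swing forward as they close: fully open they stand 13 mm farther back than shut.
Start: joints at [1.151, 0.628, 0.038, 1.517, -0.027, 0.996, -0.02], TCP at [225.23, -609.745, 231.313] pointing down, gripper open.
Joint ranges: [-3.06, 3.06], [-0.37, 2.12], [-1.25, 1.32], [0.18, 2.47], [-1.1, 4.24], [0.23, 1.98], [-2.94, 2.94]. Speed limits (rad/s): [2.57, 2.57, 3.14, 3.14, 3.14, 3.14, 3.14].

### API

Orientations are given as [roll, pitch, yaw] about the fixed x, y, z axes, in that order (R = Rz(yaw) Ry(pitch) Rx(roll)).
In Python, from cell import read_state, cams, order, ctrl gives the robot as it stands.
- The arm moves only by the tool move_arm, never from a script. Its argument "targets" is text: rows parted by semicolons, each of 7 numbers parted by spaces: the gripper's target within -1 to 1 (fully open at 1, half-way at 0, shut at -1), then the shift along the tool's x, y, z in cm, then the turn, a rotation vector about the tool's x, y, z in degrees. A call has 1 to 5 rows; each row shifts and turns the commanded pose from where the row before left it, along the tool's axes as they then stand; what a row does not reach is not made up. A row lasts 1/12 s, in which the tool goes at most 41.7 mm and 7.16 degrees, less where a joint would pass 70% of its speed; a pose out of reach is approached as far as the arm can. A call with a gripper value outside its range is refused whole. The fingers move at their own pace and stop on an object; the grip force is fixed at half the most. Time passes only in rows, so rows that do not move let the fingers close. It gives the time, the measured TCP pose, the force, the opening and the grip force at its end, in the units of the state.
- read_state(): the state, without advancing time (a new reading comes with each control period).
- cams.get_image(name): name is "scene" or "top" or "wrist"; returns a dict with "color" (400x640x3 uint8, red, green, blue), "fovy" (degrees; the focal length in pixels is half the picture's height over the tangent of half this angle, whatever the lens; pixels are square), "cx", "cy" (the principal point, pixels), "rvec" (rotation vector, rad) and "tvec" (3), from world to camera coordinates, as OpenCV has them. Camera axes: x right, y down, z forward; pixel columns grow to the right and rows downward; lengths in mm; the calibration is good to about 2 mm. A picture is of the moment at which its call begins. There is no depth.
- order.finish_job(): hands the job in; it is judged then, once.
The state is a dict: "clock": time; "qpos": joint angles; "qd": joint speeds; "tau": joint torques, N m; "eef_pos": TCP position; "tool_rot": TCP orientation; "force": force on the tool from outside, world axes, zero at the start; "torque": the same for the moment, N m; "width": finger opening in mm; "gripper_force": force on a finger pad.
Only numpy, scipy, OpenCV 4.12 (cv2) and the standard library are available. Lean on these libraries where they do the work, as an engineer would, in place of code of your own. Each camera call takes 0.05 s, during which the arm holds its last target. There are 200 camera calls.

## Working session

There is one attempt and no reset: what is moved stays moved. The work goes in short steps, Python scripts to look and compute and a tool call to move; the robot and the scene stay as the last step left them, time stands still between calls to the robot, and variables do not carry over. Pictures are saved under pics/ and viewed, at most 10 in all, crops included, and the job is handed in when it is done.

Besides the shell and the picture viewer there is one more tool, called as a command line: name --argument value ..., lists and objects as JSON in quotes. move_arm: Moves the arm, as the interface text tells. Its arguments: {"type":"object","properties":{"targets":{"type":"string"}},"required":["targets"]}

```bash
mkdir -p pics; ls
cat > h.py <<'E'
import numpy as np, cv2
from cell import read_state, cams, order, ctrl
def get(n,f=None):
    d=cams.get_image(n)
    if f: cv2.imwrite('pics/'+f,d['color'][:,:,::-1])
    return d
def K(d):
    f=200/np.tan(np.radians(d['fovy'])/2); return f
def px2w(d,u,v,z):
    R,_=cv2.Rodrigues(np.array(d['rvec'],float)); t=np.array(d['tvec'],float).ravel(); f=K(d)
    r=R.T@np.array([(u-d['cx'])/f,(v-d['cy'])/f,1]); c=-R.T@t
    return c+r*(z-c[2])/r[2]
def w2px(d,p):
    R,_=cv2.Rodrigues(np.array(d['rvec'],float)); q=R@np.array(p,float)+np.array(d['tvec'],float).ravel(); f=K(d)
    return q[0]/q[2]*f+d['cx'],q[1]/q[2]*f+d['cy']
E
python3 - <<'E'
from h import *
import pickle
D={n:get(n) for n in("top","scene")}
pickle.dump(D,open('d0.pkl','wb'))
im=np.vstack([cv2.resize(D[n]['color'],(480,300)) for n in("top","scene")])
cv2.imwrite('pics/top0.png',D['top']['color'][:,:,::-1])
cv2.imwrite('pics/scene0.png',D['scene']['color'][:,:,::-1])
print(read_state())
E
```

```text
pics
{'clock': 0.1, 'qpos': array([ 1.15122227,  0.62924317,  0.03845237,  1.51827842, -0.0270045 ,
        0.99632311, -0.02002487]), 'qd': array([-0.00043202, -0.0019331 , -0.00022838, -0.00111087,  0.00111202,
        0.00089298,  0.00228427]), 'tau': array([ 4.13586458e-03, -5.64524066e+01,  1.23097077e+00, -1.93969899e+01,
        1.14084111e-02,  5.40619396e-03,  3.39804626e-05]), 'eef_pos': array([ 225.01321642, -609.19973522,  230.48464898]), 'tool_rot': array([-3.13985881e+00,  1.81549453e-05,  3.53740364e-01]), 'force': array([ 0.07649665, -0.70136664, -0.19504221]), 'torque': array([ 0.0004629 ,  0.05109795, -0.00452986]), 'gripper_force': 0.0, 'width': 85.75536074477216}
```

View pics/top0.png

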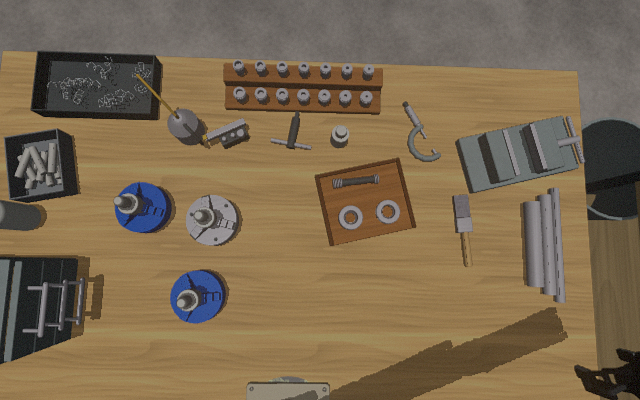

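View pics/scene0.png

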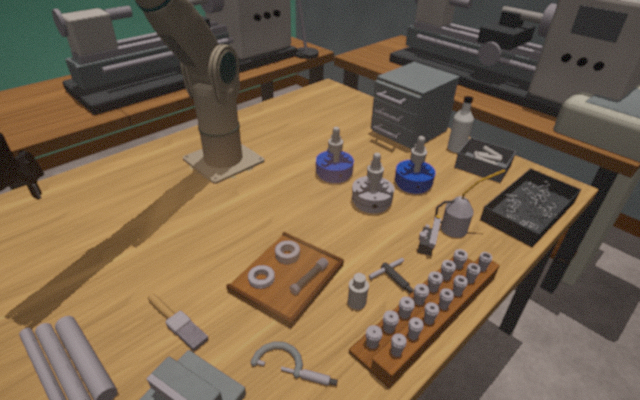

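The grey chuck is at top (212,220), and the blue ones at (141,208) and (197,296) are decoys. There are two candidate rings on the board, at top (350,217) and (388,211). An enlarged crop should show which is the thick one.

Run:
```python
from h import *
import pickle
D=pickle.load(open('d0.pkl','rb'))
t=D['top']; s=D['scene']
a=cv2.resize(t['color'][150:250,310:420],(550,500)[:2] if 0 else (396,360),interpolation=cv2.INTER_CUBIC)
b=cv2.resize(s['color'][230:320,225:335],(396,324),interpolation=cv2.INTER_CUBIC)
c=np.zeros((360,792,3),np.uint8); c[:,:396]=a; c[:324,396:]=b
cv2.imwrite('pics/crop1.png',c[:,:,::-1])
for n,u,v in(("r1",350,217),("r2",388,211)):
    for z in (34,42): print(n,z,px2w(t,u,v,z).round(1))
print("tip?",px2w(t,203,215,171).round(1),"chuck",px2w(t,212,220,70).round(1))
p=px2w(t,203,215,171); print(w2px(s,p))
R,_=cv2.Rodrigues(np.array(t['rvec'],float)); print(-R.T@np.array(t['tvec']).ravel(),K(t))
for n,u,v in(("r_left/scene near",262,275),("far",288,251)): print(n,px2w(s,u,v,42).round(1),px2w(s,u,v,34).round(1))
```

```text
r1 34 [ 515.8 -149.1   34. ]
r1 42 [ 515.  -148.1   42. ]
r2 34 [ 533.5 -247.1   34. ]
r2 42 [ 532.6 -245.3   42. ]
tip? [499.9 187.7 171. ] chuck [497.4 191.8  70. ]
(np.float64(373.4219081289236), np.float64(154.38167096399806))
[425.21402213 -27.3393009  990.94508725] 376.823473405277
r_left/scene near [ 547.5 -250.5   42. ] [ 541.4 -246.4   34. ]
far [ 527.9 -153.9   42. ] [ 521.6 -148.7   34. ]
```

View pics/crop1.png

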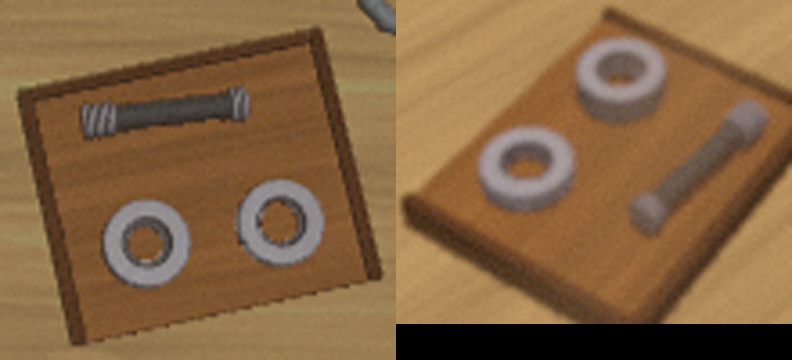

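The ring at top (350,217), scene (288,251), shows about twice the rim height of the one at (388,211), scene (262,275). So the go ring is the first, at about (515,-148), and I'll confirm it with the wrist camera. I'm moving over it now.

move_arm --targets "1 2.5 -1.9 0 0 0 0;1 2.5 -1.9 0 0 0 0;1 2.5 -1.9 0 0 0 0;1 2.5 -1.9 0 0 0 0;1 2.5 -1.9 0 0 0 0"

```text
clock: 0.52
eef_pos: [310.0, -475.7, 230.9]
tool_rot: [-3.141, 0.0, 0.353]
force: [0.4, -0.7, 0.9]
width: 85.9
gripper_force: 0.0
```

move_arm --targets "1 2.5 -1.9 0 0 0 0;1 2.5 -1.9 0 0 0 0;1 2.5 -1.9 0 0 0 0;1 2.5 -1.9 0 0 0 0;1 2.5 -1.9 0 0 0 0"

```text
clock: 0.93
eef_pos: [394.3, -343.4, 231.1]
tool_rot: [-3.141, 0.0, 0.354]
force: [0.5, -0.3, -0.4]
width: 85.1
gripper_force: 0.0
```

move_arm --targets "1 2.5 -1.9 0 0 0 0;1 2.5 -1.9 0 0 0 0;1 2.5 -1.9 0 0 0 0;1 0 0 0 0 0 -7;1 0 0 0 0 0 -7"

```text
clock: 1.35
eef_pos: [446.0, -262.5, 231.0]
tool_rot: [-3.141, -0.0, 0.61]
force: [-0.1, -1.3, -1.0]
width: 85.2
gripper_force: 0.0
```

Run:
```python
from h import *
s=read_state(); print(s['eef_pos'],s['tool_rot'],s['qpos'],s['clock'])
```

```text
[ 446.0114352  -262.45311751  231.03937846] [-3.14069328e+00 -4.16860763e-04  6.09602396e-01] [ 0.51490944  0.44001607 -0.05220091  1.88250202  0.02930605  0.82040857
 -0.51352108] 1.35
```

move_arm --targets "1 3 -1.3 0 0 0 0;1 3 -1.3 0 0 0 0;1 3 -1.3 0 0 0 0;1 3 -1.3 0 0 0 0;1 0 0 0 0 0 -7"

```text
clock: 1.77
eef_pos: [518.5, -146.4, 231.2]
tool_rot: [-3.14, -0.005, 0.731]
force: [0.6, 0.2, 0.2]
width: 85.1
gripper_force: 0.0
```

move_arm --targets "1 0 0 0 0 0 -7;1 0 0 0 0 0 -7;1 0 0 0 0 0 -7;1 0 0 0 0 0 -7;1 0 0 0 0 0 -7"

```text
clock: 2.18
eef_pos: [514.1, -154.8, 231.0]
tool_rot: [-3.141, 0.0, 1.337]
force: [0.4, 0.4, 0.3]
width: 85.2
gripper_force: 0.0
```

move_arm --targets "1 0 0 0 0 0 -7;1 0 0 0 0 0 -7;1 0 0 0 0 0 -7;1 0 0 0 0 0 -2;1 0 0 0 0 0 0"

```text
clock: 2.6
eef_pos: [514.0, -155.0, 230.9]
tool_rot: [-3.141, -0.001, 1.733]
force: [-0.1, -0.5, 0.2]
width: 85.4
gripper_force: 0.0
```

Run:
```python
from h import *
import pickle
d=get('wrist','w1.png'); s=read_state(); print(s['eef_pos'],s['tool_rot'],s['qpos'],s['clock']); pickle.dump(d,open('w1.pkl','wb'))
R,_=cv2.Rodrigues(np.array(d['rvec'],float)); print((-R.T@np.array(d['tvec']).ravel()).round(1),R.round(2),K(d),d['cx'],d['cy'])
print(w2px(d,(515,-148,42)),w2px(d,(532,-246,34)))
```

```text
[ 514.09496698 -154.99304371  230.97794032] [-3.14094763e+00 -4.93075748e-04  1.73127419e+00] [ 0.49279093  0.48710135 -0.36962136  1.82610645  0.22275689  0.86986667
  0.17821788] 2.65
[501.2 -77.8 374.6] [[ 0.99  0.16 -0.  ]
 [ 0.15 -0.94  0.3 ]
 [ 0.05 -0.3  -0.95]] 275.8969047155594 317.64704478411517 205.541058163299
(np.float64(319.67495660912374), np.float64(178.44526758279187)) (np.float64(320.1235959668866), np.float64(248.81674401238624))
```

View pics/w1.png

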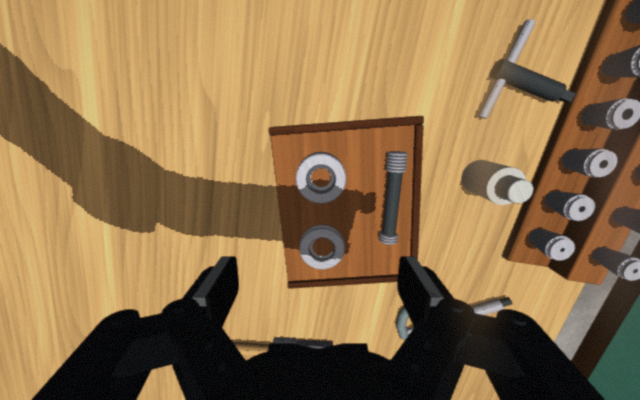

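The wrist view shows the go ring at (320,177) and the no-go ring at (322,247). I'll refine the ring centre by segmentation.

```bash
cat >> h.py <<'E'
def ring(d,u,v,r,z,smax=60,vmin=120):
    x0,y0=int(u-r),int(v-r); c=d['color'][y0:y0+2*r,x0:x0+2*r]
    c=cv2.resize(c,None,fx=4,fy=4,interpolation=cv2.INTER_CUBIC); h=cv2.cvtColor(c,cv2.COLOR_RGB2HSV)
    m=((h[...,1]<smax)&(h[...,2]>vmin)).astype(np.uint8)
    cs,_=cv2.findContours(m,cv2.RETR_EXTERNAL,cv2.CHAIN_APPROX_NONE); k=max(cs,key=cv2.contourArea)
    e=cv2.fitEllipse(cv2.convexHull(k)); uu,vv=(e[0][0]-1.5)/4+x0,(e[0][1]-1.5)/4+y0
    return (round(uu,1),round(vv,1)),np.array(e[1])/4,px2w(d,uu,vv,z).round(1)
E
python3 - <<'E'
from h import *
import pickle
d=pickle.load(open('w1.pkl','rb')); t=pickle.load(open('d0.pkl','rb'))['top']
for vm in(110,150): print(ring(d,320,177,33,42,60,vm),ring(d,322,247,33,34,60,vm))
print(ring(t,350,217,17,42),ring(t,388,211,17,34))
h=cv2.cvtColor(d['color'],cv2.COLOR_RGB2HSV); print(h[177,290:350,1],h[177,290:350,2])
E
```

```text
((320.5, 177.2), array([47.93841171, 50.36875153]), array([ 515.8, -146.3,   42. ])) ((320.5, 257.5), array([21.77414894, 38.80035019]), array([ 534.8, -258.9,   34. ]))
((320.6, 177.6), array([47.05540085, 50.06301498]), array([ 515.9, -146.8,   42. ])) ((320.3, 258.6), array([19.31752586, 38.30076218]), array([ 534.8, -260.7,   34. ]))
((350.6, 216.9), array([23.4826622 , 23.99499321]), array([ 515.3, -149.6,   42. ])) ((387.9, 211.2), array([22.90641403, 23.80170441]), array([ 533.1, -246.9,   34. ]))
[170 171 168 165 157  99  15   7   8   6   7   9  10   7  10  10   8  15
  18  11  39 104 158 165 169 172 173 172 165 162 166 170 166 167 168 172
 166 169 172 165 123  25  10  19   9  13   9   8   9   6   7  10   8   8
   9  19  99 155 170 169] [159 163 158 155 153 155 169 196 204 207 209 209 206 208 206 185 125 101
 100 116 150 160 160 161 154 153 158 160 159 156 154 153 158 159 161 156
 158 157 154 144 108  93  98  95  83 115 174 200 205 206 205 202 197 200
 192 164 155 161 162 166]
```

move_arm --targets "1 .67 .2 3.5 0 0 -1;1 0 0 3.5 0 0 0;1 0 0 3.5 0 0 0;1 0 0 3.5 0 0 0;1 0 0 3.0 0 0 0"

```text
clock: 3.07
eef_pos: [514.6, -147.9, 59.3]
tool_rot: [-3.14, -0.0, 1.749]
force: [0.5, 0.8, -0.9]
width: 85.2
gripper_force: 0.0
```

Run:
```python
from h import *
d=get('wrist','w2.png'); s=read_state(); print(s['eef_pos'],s['tool_rot'],s['width'],s['clock'])
print([ (a,getattr(ctrl,a)) for a in dir(ctrl) if a[0]!='_'])
print(w2px(d,(515.5,-148,42)))
```

```text
[ 511.28288983 -147.04284211   54.48948196] [-3.13261492 -0.00388108  1.74896771] 85.37163154826672 3.1167
[('MotionError', <class 'cell.MotionError'>), ('pinch_z', 18.700000000000003)]
(np.float64(319.42017051951746), np.float64(245.60649563140782))
```

View pics/w2.png

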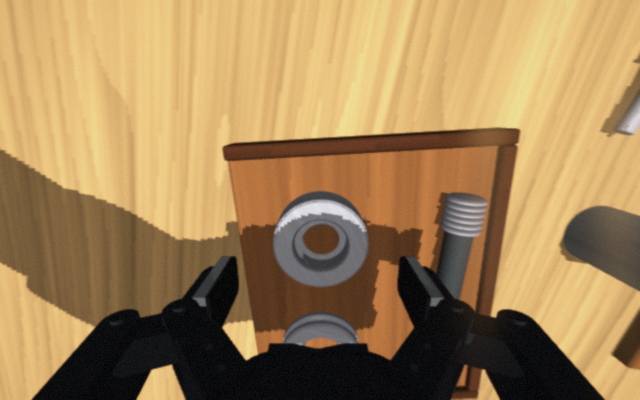

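The ring's top face is centred near (320,243), against a predicted (319,246), so the position is good to about 1 mm. The plain rim without a groove and the thick wall confirm it is the go ring. Going down to grip.

move_arm --targets "1 0 0 2 0 0 0;1 0 0 1.7 0 0 0;1 0 0 .5 0 0 0;1 0 0 0.3 0 0 0;1 0 0 0 0 0 0"

```text
clock: 3.53
eef_pos: [515.6, -147.9, 16.8]
tool_rot: [3.141, 0.0, 1.75]
force: [-0.9, -0.1, 0.3]
width: 85.3
gripper_force: 0.0
```

move_arm --targets "-1 0 0 0 0 0 0;-1 0 0 0 0 0 0;-1 0 0 0 0 0 0;-1 0 0 0 0 0 0;-1 0 0 0 0 0 0"

```text
clock: 3.95
eef_pos: [516.4, -148.2, 18.0]
tool_rot: [3.139, 0.001, 1.75]
force: [-0.6, 0.1, 6.4]
width: 60.3
gripper_force: 64.7
```

move_arm --targets "-1 0 0 -2 0 0 0;-1 0 0 -4 0 0 0;-1 0 0 -4 0 0 0;-1 0 0 -4 0 0 0;-1 0 0 -4 0 0 0"

```text
clock: 4.37
eef_pos: [514.2, -147.9, 198.3]
tool_rot: [-3.141, -0.0, 1.75]
force: [0.9, 0.4, -4.8]
width: 60.5
gripper_force: 68.4
```

move_arm --targets "-1 0 0 -2 0 0 0;-1 0 0 0 0 0 0;-1 0 0 0 0 0 0;-1 0 0 0 0 0 0;-1 0 0 0 0 0 0"

```text
clock: 4.78
eef_pos: [513.6, -147.8, 214.3]
tool_rot: [-3.138, -0.002, 1.75]
force: [0.8, -0.3, -4.1]
width: 60.5
gripper_force: 68.4
```

Run:
```python
from h import *
import pickle
t=pickle.load(open('d0.pkl','rb'))['top']; s=pickle.load(open('d0.pkl','rb'))['scene']
st=read_state(); print(st['eef_pos'],st['tool_rot'],st['width'],st['clock'],st['force'])
a=cv2.resize(t['color'][180:255,175:250],(396,396),interpolation=cv2.INTER_CUBIC)
b=cv2.resize(s['color'][145:220,335:410],(396,396),interpolation=cv2.INTER_CUBIC)
cv2.imwrite('pics/c2.png',np.hstack([a,b])[:,:,::-1])
```

```text
[ 513.57034825 -147.83460784  214.33070427] [-3.13757327e+00 -1.68465976e-03  1.74994183e+00] 60.51644530010848 4.7833 [ 0.77247363 -0.27931391 -4.11208964]
```

View pics/c2.png

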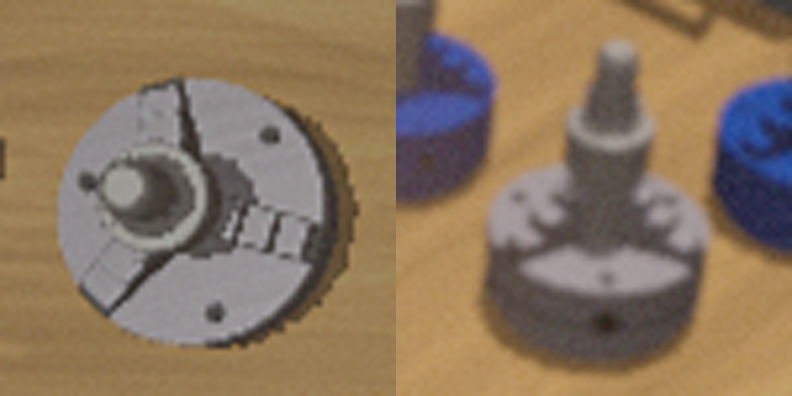

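The ring is lifted, with about 4 N of load. In the crop, the screw tip is at (126,186), the shoulder ring at (153,196) and the chuck disc at (193,212). In the scene half, the tip is at (222,48).

Run:
```python
from h import *
import pickle
D=pickle.load(open('d0.pkl','rb')); t=D['top']; s=D['scene']
g=lambda x,y,u0,v0:((x-2.1)/5.28+u0,(y-2.1)/5.28+v0)
print('tip',px2w(t,*g(126,186,175,180),171),'shoulder',px2w(t,*g(153,196,175,180),125),'chuck',px2w(t,*g(193,212,175,180),55))
print('scene tip',px2w(s,*g(222,48,335,145),171),'shoulder',px2w(s,*g(215,121,335,145),125))
```

```text
tip [500.08332772 197.41136224 171.        ] shoulder [500.20529729 198.20993038 125.        ] chuck [499.1839725 197.5089847  55.       ]
scene tip [503.60972404 197.27840396 171.        ] shoulder [504.42608235 197.66312787 125.        ]
```

move_arm --targets "-1 2.8 .4 0 0 0 0;-1 2.8 .4 0 0 0 0;-1 2.8 .4 0 0 0 0;-1 2.8 .4 0 0 0 0;-1 2.8 .4 0 0 0 0"

```text
clock: 5.2
eef_pos: [508.6, -5.5, 214.5]
tool_rot: [-3.138, -0.001, 1.75]
force: [0.4, 0.2, -3.5]
width: 60.4
gripper_force: 68.4
```

move_arm --targets "-1 2.8 .4 0 0 0 0;-1 2.8 .4 0 0 0 0;-1 2.8 .4 0 0 0 0;-1 2.8 .4 0 0 0 0;-1 2.8 .4 0 0 0 0"

```text
clock: 5.62
eef_pos: [503.4, 135.7, 214.4]
tool_rot: [-3.138, 0.0, 1.75]
force: [0.2, -0.4, -3.9]
width: 60.1
gripper_force: 68.4
```

move_arm --targets "-1 0 0 0 0 0 0;-1 0 0 0 0 0 0;-1 0 0 0 0 0 0"

```text
clock: 5.87
eef_pos: [503.8, 133.9, 214.8]
tool_rot: [-3.138, 0.001, 1.75]
force: [0.2, -0.9, -4.1]
width: 60.0
gripper_force: 68.4
```

Run:
```python
from h import *
import pickle
d=get('wrist','w3.png'); pickle.dump(d,open('w3.pkl','wb')); s=read_state(); print(s['eef_pos'],s['tool_rot'],s['width'],s['clock'],s['qpos'],s['torque'])
print(w2px(d,(500.5,197.7,171)))
```

```text
[504.09464263 133.23854049 215.03442679] [-3.13867960e+00  1.16984156e-03  1.74894555e+00] 60.22999662870709 5.9167 [-0.04407139  0.48993989 -0.38983181  1.88242744  0.24793536  0.8195451
 -0.38537168] [-0.08063532  0.00220364  0.02947203]
(np.float64(330.60300999391876), np.float64(140.76334463466583))
```

View pics/w3.png

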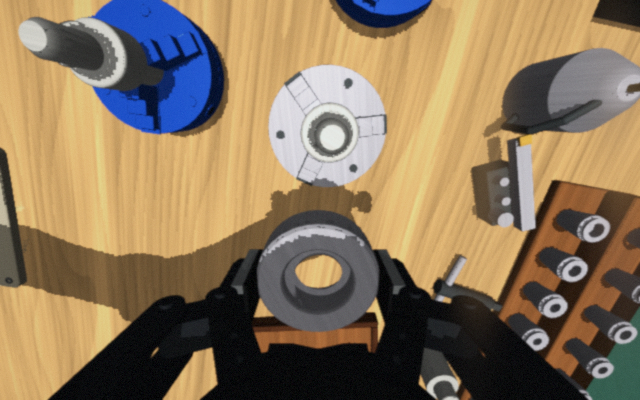

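The grey screw's tip is at about (331,138), and the held ring is centred at about (319,275) and level. I'll measure both.

Run:
```python
from h import *
import pickle
d=pickle.load(open('w3.pkl','rb'))
for vm in(190,205,215): 
    try: print(vm,ring(d,331,138,14,171,60,vm))
    except Exception as e: print(e)
for p in((500.5,197.7,171),(500.5,197.7,125)): print(w2px(d,p))
# expected held-ring features if ring axis on TCP axis, underside at TCP+1
X=504.1;Y=133.2
th=np.linspace(0,2*np.pi,40)
im=cv2.resize(d['color'][180:350,220:420],None,fx=2,fy=2,interpolation=cv2.INTER_CUBIC)
im2=im.copy()
for z,r,col in((240,31,(255,0,0)),(216,12.5,(0,255,0))):
    for a in th:
        u,v=w2px(d,(X+r*np.cos(a),Y+r*np.sin(a),z)); cv2.circle(im2,(int((u-220)*2),int((v-180)*2)),1,col,-1)
tip=cv2.resize(d['color'][90:180,270:390],(400,300),interpolation=cv2.INTER_CUBIC)
for z,r,col in((171,8,(255,0,0)),(125,24,(0,255,0)),(55,62.5,(0,0,255))):
    for a in th:
        u,v=w2px(d,(500.5+r*np.cos(a),197.7+r*np.sin(a),z)); cv2.circle(tip,(int((u-270)*10/3),int((v-90)*10/3)),1,col,-1)
cv2.imwrite('pics/c3.png',np.hstack([im2,np.pad(tip,((0,40),(0,0),(0,0)))])[:,:,::-1])
```

```text
190 ((331.9, 136.9), array([24.4397068 , 24.91897583]), array([500.9, 200.3, 171. ]))
205 ((331.8, 136.9), array([23.69849968, 24.42023849]), array([500.8, 200.3, 171. ]))
215 ((331.9, 136.9), array([23.1739006, 23.9868927]), array([500.8, 200.3, 171. ]))
(np.float64(330.60300999391876), np.float64(140.76334463466583))
(np.float64(328.2996857836727), np.float64(136.13032968713281))
```

View pics/c3.png

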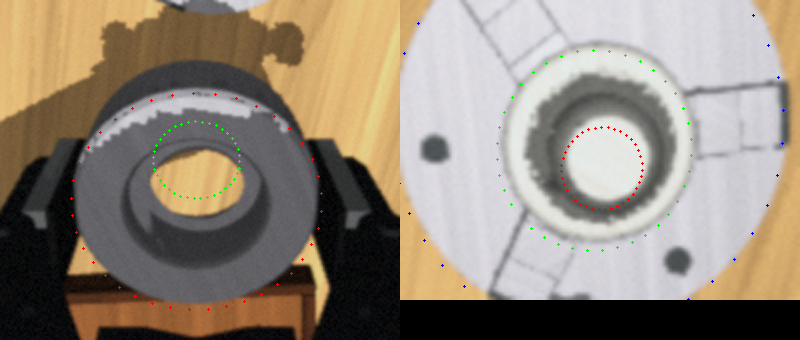

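The tip and the shoulder both read about 2.5 mm further in +y from the wrist camera than from the top camera. The ring on the board showed the same offset, so the relative target at this yaw is TCP (500.8, 199).

move_arm --targets "-1 2.5 .3 0 0 0 0;-1 2.5 .3 0 0 0 0;-1 1.5 .25 0 0 0 0;-1 0 0 0 0 0 0;-1 0 0 0 0 0 0"

```text
clock: 6.33
eef_pos: [501.3, 199.5, 215.8]
tool_rot: [-3.14, 0.001, 1.75]
force: [-0.1, -1.3, -4.5]
width: 60.7
gripper_force: 68.4
```

move_arm --targets "-1 0 0 1.5 0 0 0;-1 0 0 1.5 0 0 0;-1 0 0 .5 0 0 0;-1 0 0 0 0 0 0;-1 0 0 0 0 0 0"

```text
clock: 6.75
eef_pos: [501.8, 198.9, 181.3]
tool_rot: [-3.141, 0.001, 1.748]
force: [-0.2, -0.7, -4.4]
width: 60.2
gripper_force: 68.3
```

move_arm --targets "-1 0 -.08 .4 0 0 0;-1 0 0 .4 0 0 0;-1 0 0 .4 0 0 0;-1 0 0 0 0 0 0"

```text
clock: 7.08
eef_pos: [500.3, 199.7, 168.7]
tool_rot: [-3.141, 0.0, 1.75]
force: [-0.4, 0.7, -4.7]
width: 60.0
gripper_force: 68.4
```

```bash
cat > st.py <<'E'
from h import *
s=read_state(); print(s['eef_pos'].round(1),s['tool_rot'].round(3),'F',s['force'].round(1),'T',s['torque'].round(2),'w',round(s['width'],1),'q7',s['qpos'][[4,6]].round(2),s['clock'])
E
python3 st.py
```

```text
[500.3 199.7 168.7] [-3.141  0.     1.75 ] F [-0.4  0.7 -4.7] T [-0.02  0.   -0.05] w 60.0 q7 [ 0.29 -0.54] 7.0833
```

move_arm --targets "-1 0 0 .2 0 0 0;-1 0 0 .2 0 0 0;-1 0 0 0 0 0 0"

```text
clock: 7.33
eef_pos: [500.6, 200.0, 165.0]
tool_rot: [-3.141, 0.0, 1.75]
force: [0.7, 0.7, -5.4]
width: 60.6
gripper_force: 68.4
```

move_arm --targets "-1 0 0 .2 0 0 0;-1 0 0 .2 0 0 0;-1 0 0 0 0 0 0"

```text
clock: 7.58
eef_pos: [500.5, 199.9, 161.0]
tool_rot: [-3.141, 0.0, 1.75]
force: [0.5, -0.1, -4.9]
width: 60.2
gripper_force: 68.4
```

```bash
python3 st.py
```

```text
[500.5 199.9 161. ] [-3.141  0.     1.75 ] F [ 0.5 -0.1 -4.9] T [-0.05  0.01  0.02] w 60.2 q7 [ 0.3  -0.54] 7.5833
```

move_arm --targets "-1 0 0 .3 0 0 0;-1 0 0 .3 0 0 0;-1 0 0 .3 0 0 0;-1 0 0 0 0 0 0"

```text
clock: 7.92
eef_pos: [500.3, 199.8, 151.6]
tool_rot: [-3.14, 0.0, 1.75]
force: [0.3, -0.6, -4.0]
width: 60.2
gripper_force: 68.4
```

move_arm --targets "-1 0 0 .3 0 0 0;-1 0 0 .2 0 0 0;-1 0 0 .2 0 0 0;-1 0 0 0 0 0 0"

```text
clock: 8.25
eef_pos: [500.6, 199.9, 144.9]
tool_rot: [-3.141, 0.0, 1.75]
force: [-0.4, 0.2, -3.7]
width: 60.4
gripper_force: 68.4
```

```bash
python3 st.py
```

```text
[500.6 199.9 144.9] [-3.141  0.     1.75 ] F [-0.4  0.2 -3.7] T [ 0.02 -0.06 -0.02] w 60.4 q7 [ 0.31 -0.56] 8.25
```

move_arm --targets "-1 0 0 .15 0 0 0;-1 0 0 .15 0 0 0;-1 0 0 0.15 0 0 0;-1 0 0 0 0 0 0"

```text
clock: 8.58
eef_pos: [500.6, 199.9, 140.5]
tool_rot: [-3.141, 0.0, 1.75]
force: [-0.1, -0.1, -4.7]
width: 60.2
gripper_force: 68.4
```

move_arm --targets "-1 0 0 .1 0 0 0;-1 0 0 .1 0 0 0;-1 0 0 0 0 0 0"

```text
clock: 8.83
eef_pos: [500.7, 200.0, 138.7]
tool_rot: [-3.141, 0.0, 1.75]
force: [0.0, -0.2, -4.8]
width: 60.1
gripper_force: 68.4
```

move_arm --targets "-1 0 0 .1 0 0 0;-1 0 0 .1 0 0 0;-1 0 0 0 0 0 0"

```text
clock: 9.08
eef_pos: [500.7, 199.9, 136.6]
tool_rot: [-3.141, 0.0, 1.75]
force: [0.3, 0.1, -3.8]
width: 60.4
gripper_force: 68.4
```

move_arm --targets "-1 0 0 .1 0 0 0;-1 0 0 .1 0 0 0;-1 0 0 0 0 0 0"

```text
clock: 9.33
eef_pos: [500.7, 200.0, 134.7]
tool_rot: [-3.141, -0.0, 1.75]
force: [0.7, -0.6, -5.0]
width: 60.5
gripper_force: 68.4
```

move_arm --targets "-1 0 0 .1 0 0 0;-1 0 0 0 0 0 0"

```text
clock: 9.5
eef_pos: [500.9, 200.1, 134.3]
tool_rot: [3.141, 0.0, 1.75]
force: [-1.9, -0.3, 2.3]
width: 60.4
gripper_force: 69.1
```

move_arm --targets "-1 0 0 0.01 0 0 7;-1 0 0 .02 0 0 7;-1 0 0 .02 0 0 7;-1 0 0 .02 0 0 7;-1 0 0 .02 0 0 7"

```text
clock: 9.92
eef_pos: [501.0, 200.2, 133.4]
tool_rot: [3.141, -0.001, 1.133]
force: [-1.1, -1.0, 0.6]
width: 60.0
gripper_force: 69.0
```

```bash
python3 st.py
```

```text
[501.  200.2 133.4] [ 3.141e+00 -1.000e-03  1.133e+00] F [-1.1 -1.   0.6] T [-0.03  0.22 -0.  ] w 60.0 q7 [ 0.16 -1.02] 9.9167
```

move_arm --targets "-1 0 0 0.02 0 0 7;-1 0 0 .02 0 0 7;-1 0 0 .02 0 0 7;-1 0 0 .02 0 0 7;-1 0 0 .02 0 0 7"

```text
clock: 10.33
eef_pos: [501.1, 200.5, 132.5]
tool_rot: [-3.141, -0.001, 0.523]
force: [-1.4, 0.1, 0.8]
width: 59.8
gripper_force: 68.9
```

move_arm --targets "-1 0 0 0.02 0 0 7;-1 0 0 .02 0 0 7;-1 0 0 .02 0 0 7;-1 0 0 .02 0 0 7;-1 0 0 .02 0 0 7"

```text
clock: 10.75
eef_pos: [501.3, 200.8, 131.6]
tool_rot: [-3.14, -0.001, -0.088]
force: [-0.5, -0.6, 1.3]
width: 60.2
gripper_force: 68.9
```

```bash
python3 st.py
```

```text
[501.3 200.8 131.6] [-3.14e+00 -1.00e-03 -8.80e-02] F [-0.5 -0.6  1.3] T [ 0.06  0.08 -0.03] w 60.2 q7 [-0.19 -1.9 ] 10.75
```

move_arm --targets "-1 0 0 0.02 0 0 7;-1 0 0 .02 0 0 7;-1 0 0 .02 0 0 7;-1 0 0 .02 0 0 7;-1 0 0 .02 0 0 7"

```text
clock: 11.17
eef_pos: [501.5, 200.7, 130.6]
tool_rot: [-3.139, -0.001, -0.699]
force: [-0.4, 0.1, 0.1]
width: 60.1
gripper_force: 69.0
```

```bash
python3 st.py
```

```text
[501.5 200.7 130.6] [-3.139e+00 -1.000e-03 -6.990e-01] F [-0.4  0.1  0.1] T [-0.02 -0.02 -0.04] w 60.1 q7 [-0.37 -2.34] 11.1667
```

move_arm --targets "-1 0 0 0.02 0 0 7;-1 0 0 .02 0 0 7;-1 0 0 .02 0 0 7;-1 0 0 0 0 0 0"

```text
clock: 11.5
eef_pos: [501.6, 200.7, 129.9]
tool_rot: [-3.139, -0.001, -1.062]
force: [-0.8, 0.2, 3.0]
width: 60.2
gripper_force: 69.3
```

move_arm --targets "1 0 0 0 0 0 0;1 0 0 0 0 0 0;1 0 0 0 0 0 0;1 0 0 0 0 0 0;1 0 0 0 0 0 -7"

```text
clock: 11.92
eef_pos: [500.6, 200.0, 129.2]
tool_rot: [3.141, -0.0, -0.936]
force: [-0.6, 0.1, 0.0]
width: 85.6
gripper_force: 0.0
```

```bash
python3 st.py
```

```text
[500.6 200.  129.2] [ 3.141 -0.    -0.936] F [-0.6  0.1  0. ] T [-0.    0.    0.01] w 85.6 q7 [-0.44 -2.51] 11.9167
```

move_arm --targets "1 0 0 0 0 0 -7;1 0 0 0 0 0 -7;1 0 0 0 0 0 -7;1 0 0 0 0 0 -7;1 0 0 0 0 0 -7"

```text
clock: 12.33
eef_pos: [500.8, 199.9, 129.4]
tool_rot: [-3.141, -0.0, -0.32]
force: [0.1, 0.2, 0.3]
width: 85.4
gripper_force: 0.0
```

move_arm --targets "1 0 0 0 0 0 -7;1 0 0 0 0 0 -7;1 0 0 0 0 0 -7;1 0 0 0 0 0 -7;1 0 0 0 0 0 -7"

```text
clock: 12.75
eef_pos: [500.9, 199.8, 129.4]
tool_rot: [-3.142, -0.0, 0.291]
force: [0.1, 0.1, -0.5]
width: 85.2
gripper_force: 0.0
```

move_arm --targets "1 0 0 0 0 0 -7;1 0 0 0 0 0 -7;1 0 0 0 0 0 -7;1 0 0 0 0 0 -7;1 0 0 0 0 0 -7"

```text
clock: 13.17
eef_pos: [500.9, 199.8, 129.4]
tool_rot: [3.141, -0.0, 0.901]
force: [-0.5, -0.3, -0.5]
width: 84.9
gripper_force: 0.0
```

move_arm --targets "1 0 0 0 0 0 -7;1 0 0 0 0 0 -7;1 0 0 0 0 0 -7;1 0 0 0 0 0 -7;1 0 0 0 0 0 -7"

```text
clock: 13.58
eef_pos: [500.9, 199.7, 129.4]
tool_rot: [3.141, -0.0, 1.512]
force: [0.3, -0.5, -0.6]
width: 85.6
gripper_force: 0.0
```

move_arm --targets "1 0 0 0 0 0 -7;1 0 0 0 0 0 -7;1 0 0 0 0 0 -7;1 0 0 0 0 0 -7;1 0 0 0 0 0 -7"

```text
clock: 14.0
eef_pos: [501.0, 199.7, 129.4]
tool_rot: [3.141, 0.0, 2.123]
force: [-0.1, 0.0, 0.6]
width: 85.3
gripper_force: 0.0
```

move_arm --targets "1 0 0 0 0 0 -7;1 0 0 0 0 0 -7;1 0 0 0 0 0 -7;1 0 0 0 0 0 -7;1 0 0 0 0 0 -7"

```text
clock: 14.42
eef_pos: [501.0, 199.6, 129.4]
tool_rot: [3.141, 0.0, 2.734]
force: [0.1, 0.7, -0.0]
width: 85.5
gripper_force: 0.0
```

move_arm --targets "1 0 0 0 0 0 -7;1 0 0 0 0 0 -7;1 0 0 0 0 0 -7;1 0 0 0 0 0 -7;1 0 0 0 0 0 -7"

```text
clock: 14.83
eef_pos: [501.0, 199.6, 129.4]
tool_rot: [-3.141, 0.0, -2.939]
force: [0.5, -0.4, 0.7]
width: 85.3
gripper_force: 0.0
```

```bash
python3 st.py
```

```text
[501.  199.6 129.4] [-3.141  0.    -2.939] F [ 0.5 -0.4  0.7] T [ 0.01  0.   -0.  ] w 85.3 q7 [0.71 0.66] 14.8333
```

move_arm --targets "1 0 0 0 0 0 -7;1 0 0 0 0 0 -7;1 0 0 0 0 0 -7;1 0 0 0 0 0 -7;1 -.1 .02 0 0 0 -7"

```text
clock: 15.25
eef_pos: [501.6, 200.1, 129.4]
tool_rot: [-3.141, -0.0, -2.328]
force: [0.0, 0.8, 0.0]
width: 85.6
gripper_force: 0.0
```

move_arm --targets "-1 0 0 0 0 0 0;-1 0 0 0 0 0 0;-1 0 0 0 0 0 0;-1 0 0 0 0 0 0;-1 0 0 0 0 0 0"

```text
clock: 15.67
eef_pos: [501.9, 200.8, 129.8]
tool_rot: [-3.141, 0.001, -2.336]
force: [0.7, 0.5, 2.9]
width: 60.7
gripper_force: 64.3
```

```bash
python3 st.py
```

```text
[501.9 200.8 129.8] [-3.141e+00  1.000e-03 -2.336e+00] F [0.7 0.5 2.9] T [-0.08 -0.12 -0.04] w 60.7 q7 [0.82 1.16] 15.6667
```

move_arm --targets "-1 0 0 0.01 0 0 7;-1 0 0 .02 0 0 7;-1 0 0 .02 0 0 7;-1 0 0 .02 0 0 7;-1 0 0 .02 0 0 7"

```text
clock: 16.08
eef_pos: [501.6, 200.8, 128.8]
tool_rot: [-3.141, 0.001, -2.952]
force: [-1.0, -1.0, 2.5]
width: 60.3
gripper_force: 64.4
```

move_arm --targets "-1 0 0 0.02 0 0 7;-1 0 0 .02 0 0 7;-1 0 0 .02 0 0 7;-1 0 0 .02 0 0 7;-1 0 0 .02 0 0 7"

```text
clock: 16.5
eef_pos: [501.6, 200.8, 127.9]
tool_rot: [3.141, 0.001, 2.72]
force: [0.3, -0.9, 3.2]
width: 60.2
gripper_force: 64.5
```

```bash
python3 st.py
```

```text
[501.6 200.8 127.9] [3.141e+00 1.000e-03 2.720e+00] F [ 0.3 -0.9  3.2] T [-0.13 -0.    0.01] w 60.2 q7 [0.58 0.16] 16.5
```

move_arm --targets "-1 0 0 0.02 0 0 7;-1 0 0 .02 0 0 7;-1 0 0 .02 0 0 7"

```text
clock: 16.75
eef_pos: [501.6, 200.9, 127.3]
tool_rot: [3.141, 0.001, 2.354]
force: [-0.3, -0.3, 1.7]
width: 60.0
gripper_force: 64.4
```

```bash
python3 st.py
```

```text
[501.6 200.9 127.3] [3.141e+00 1.000e-03 2.354e+00] F [-0.3 -0.3  1.7] T [-0.03  0.01 -0.  ] w 60.0 q7 [ 0.49 -0.13] 16.75
```

move_arm --targets "-1 0 0 0.02 0 0 6;-1 0 0 .02 0 0 6;-1 0 0 .01 0 0 6"

```text
clock: 17.0
eef_pos: [501.7, 200.9, 126.8]
tool_rot: [3.141, 0.0, 2.041]
force: [0.1, -0.0, 2.0]
width: 60.2
gripper_force: 64.4
```

```bash
python3 st.py
```

```text
[501.7 200.9 126.8] [3.141 0.    2.041] F [ 0.1 -0.   2. ] T [-0.09 -0.06  0.01] w 60.2 q7 [ 0.42 -0.36] 17.0
```

move_arm --targets "-1 0 0 0.01 0 0 5;-1 0 0 .02 0 0 5;-1 0 0 .01 0 0 5"

```text
clock: 17.25
eef_pos: [501.7, 200.9, 126.4]
tool_rot: [3.14, 0.0, 1.78]
force: [0.4, -0.5, 2.7]
width: 60.2
gripper_force: 64.4
```

```bash
python3 st.py
```

```text
[501.7 200.9 126.4] [3.14 0.   1.78] F [ 0.4 -0.5  2.7] T [-0.08 -0.   -0.04] w 60.2 q7 [ 0.35 -0.56] 17.25
```

move_arm --targets "-1 0 0 0.01 0 0 5;-1 0 0 .02 0 0 5;-1 0 0 .01 0 0 5"

```text
clock: 17.5
eef_pos: [501.7, 200.9, 126.0]
tool_rot: [3.14, -0.0, 1.518]
force: [0.1, -0.0, 1.8]
width: 60.1
gripper_force: 64.4
```

```bash
python3 st.py
```

```text
[501.7 200.9 126. ] [ 3.14  -0.     1.518] F [ 0.1 -0.   1.8] T [-0.09 -0.03  0.02] w 60.1 q7 [ 0.28 -0.75] 17.5
```

move_arm --targets "-1 0 0 0.01 0 0 5;-1 0 0 .02 0 0 5;-1 0 0 .01 0 0 5"

```text
clock: 17.75
eef_pos: [501.7, 200.9, 125.5]
tool_rot: [3.141, -0.001, 1.256]
force: [0.3, -1.3, 1.1]
width: 60.6
gripper_force: 64.4
```

```bash
python3 st.py
```

```text
[501.7 200.9 125.5] [ 3.141e+00 -1.000e-03  1.256e+00] F [ 0.3 -1.3  1.1] T [-0.13 -0.06  0.03] w 60.6 q7 [ 0.2  -0.95] 17.75
```

move_arm --targets "-1 0 0 0.01 0 0 5;-1 0 0 .02 0 0 5;-1 0 0 .01 0 0 5"

```text
clock: 18.0
eef_pos: [501.8, 200.9, 125.2]
tool_rot: [3.141, -0.001, 0.994]
force: [-0.0, -0.1, 1.1]
width: 60.2
gripper_force: 64.3
```

```bash
python3 st.py
```

```text
[501.8 200.9 125.2] [ 3.141e+00 -1.000e-03  9.940e-01] F [-0.  -0.1  1.1] T [-0.15 -0.11 -0.01] w 60.2 q7 [ 0.13 -1.14] 18.0
```

move_arm --targets "-1 0 0 0.01 0 0 5;-1 0 0 .02 0 0 5;-1 0 0 .01 0 0 5"

```text
clock: 18.25
eef_pos: [502.0, 200.9, 124.9]
tool_rot: [3.141, -0.002, 0.733]
force: [0.5, -0.3, 3.9]
width: 60.1
gripper_force: 64.5
```

```bash
python3 st.py
```

```text
[502.  200.9 124.9] [ 3.141e+00 -2.000e-03  7.330e-01] F [ 0.5 -0.3  3.9] T [-0.24 -0.29  0.15] w 60.1 q7 [ 0.05 -1.32] 18.25
```

move_arm --targets "-1 0 0 0 0 0 5;-1 0 0 .01 0 0 5;-1 0 0 0 0 0 5"

```text
clock: 18.5
eef_pos: [502.3, 200.7, 124.9]
tool_rot: [3.141, -0.002, 0.471]
force: [1.0, -1.4, 3.5]
width: 60.0
gripper_force: 64.5
```

```bash
python3 st.py
```

```text
[502.3 200.7 124.9] [ 3.141e+00 -2.000e-03  4.710e-01] F [ 1.  -1.4  3.5] T [-0.34 -0.24  0.15] w 60.0 q7 [-0.02 -1.51] 18.5
```

move_arm --targets "-1 0 0 0 0 0 4;-1 0 0 0 0 0 4;-1 0 0 0 0 0 4"

```text
clock: 18.75
eef_pos: [502.3, 200.6, 124.9]
tool_rot: [3.141, -0.002, 0.262]
force: [1.5, -1.9, 4.4]
width: 60.5
gripper_force: 64.5
```

```bash
python3 st.py
```

```text
[502.3 200.6 124.9] [ 3.141e+00 -2.000e-03  2.620e-01] F [ 1.5 -1.9  4.4] T [-0.42 -0.25  0.15] w 60.5 q7 [-0.08 -1.66] 18.75
```

move_arm --targets "-1 0 0 0 0 0 4;-1 0 0 0 0 0 4;-1 0 0 0 0 0 4"

```text
clock: 19.0
eef_pos: [502.4, 200.4, 124.9]
tool_rot: [3.141, -0.002, 0.053]
force: [1.3, -2.4, 4.4]
width: 60.3
gripper_force: 64.5
```

```bash
python3 st.py
```

```text
[502.4 200.4 124.9] [ 3.141e+00 -2.000e-03  5.300e-02] F [ 1.3 -2.4  4.4] T [-0.53 -0.25  0.06] w 60.3 q7 [-0.15 -1.81] 19.0
```

move_arm --targets "-1 0 0 0 0 0 4;-1 0 0 0 0 0 4;-1 0 0 0 0 0 4"

```text
clock: 19.25
eef_pos: [502.4, 200.2, 124.9]
tool_rot: [3.142, -0.002, -0.157]
force: [2.0, -1.4, 3.8]
width: 60.0
gripper_force: 64.5
```

```bash
python3 st.py
```

```text
[502.4 200.2 124.9] [ 3.142e+00 -2.000e-03 -1.570e-01] F [ 2.  -1.4  3.8] T [-0.58 -0.25  0.18] w 60.0 q7 [-0.21 -1.96] 19.25
```

move_arm --targets "-1 0 0 0 0 0 4;-1 0 0 0 0 0 4;-1 0 0 0 0 0 4"

```text
clock: 19.5
eef_pos: [502.4, 200.0, 124.9]
tool_rot: [-3.141, -0.002, -0.366]
force: [0.9, -2.3, 4.6]
width: 60.4
gripper_force: 64.6
```

```bash
python3 st.py
```

```text
[502.4 200.  124.9] [-3.141e+00 -2.000e-03 -3.660e-01] F [ 0.9 -2.3  4.6] T [-0.76 -0.17  0.08] w 60.4 q7 [-0.27 -2.1 ] 19.5
```

move_arm --targets "-1 0 0 0 0 0 3;-1 0 0 0 0 0 3;-1 0 0 0 0 0 0"

```text
clock: 19.75
eef_pos: [502.3, 199.8, 124.9]
tool_rot: [3.142, -0.002, -0.47]
force: [1.0, -3.3, 5.0]
width: 60.1
gripper_force: 64.7
```

```bash
python3 st.py
```

```text
[502.3 199.8 124.9] [ 3.142e+00 -2.000e-03 -4.700e-01] F [ 1.  -3.3  5. ] T [-0.86 -0.06 -0.06] w 60.1 q7 [-0.3  -2.18] 19.75
```

move_arm --targets "-1 0 0 0 0 0 3;-1 0 0 0 0 0 3;-1 0 0 0 0 0 3"

```text
clock: 20.0
eef_pos: [502.0, 199.4, 124.9]
tool_rot: [3.141, -0.002, -0.626]
force: [-0.2, -3.4, 5.4]
width: 60.1
gripper_force: 64.7
```

```bash
python3 st.py
```

```text
[502.  199.4 124.9] [ 3.141e+00 -2.000e-03 -6.260e-01] F [-0.2 -3.4  5.4] T [-1.08 -0.01  0.32] w 60.1 q7 [-0.35 -2.29] 20.0
```

move_arm --targets "-1 0 0 0 0 0 3;-1 0 0 0 0 0 3;-1 0 0 0 0 0 0"

```text
clock: 20.25
eef_pos: [501.8, 199.3, 124.9]
tool_rot: [3.141, -0.002, -0.731]
force: [-0.3, -3.5, 6.1]
width: 60.3
gripper_force: 64.8
```

```bash
python3 st.py
```

```text
[501.8 199.3 124.9] [ 3.141e+00 -2.000e-03 -7.310e-01] F [-0.3 -3.5  6.1] T [-1.15  0.17 -0.22] w 60.3 q7 [-0.38 -2.36] 20.25
```

move_arm --targets "-1 0 0 0 0 0 3;-1 0 0 0 0 0 3;-1 0 0 0 0 0 3"

```text
clock: 20.5
eef_pos: [500.9, 199.4, 124.8]
tool_rot: [3.14, -0.001, -0.886]
force: [-2.2, -3.7, 7.9]
width: 59.9
gripper_force: 65.1
```

```bash
python3 st.py
```

```text
[500.9 199.4 124.8] [ 3.14e+00 -1.00e-03 -8.86e-01] F [-2.2 -3.7  7.9] T [-1.05  0.71  0.77] w 59.9 q7 [-0.42 -2.48] 20.5
```

move_arm --targets "-1 0 0 0 0 0 0"

```text
clock: 20.58
eef_pos: [500.9, 199.4, 124.8]
tool_rot: [3.14, -0.001, -0.887]
force: [-2.5, -2.7, 8.3]
width: 60.2
gripper_force: 65.0
```

```bash
python3 st.py
```

```text
[500.9 199.4 124.8] [ 3.14e+00 -1.00e-03 -8.87e-01] F [-2.5 -2.7  8.3] T [-1.03  0.65 -0.04] w 60.2 q7 [-0.42 -2.48] 20.5833
```

move_arm --targets "-1 0 0 0 0 0 2;-1 0 0 0 0 0 0"

```text
clock: 20.75
eef_pos: [500.7, 199.6, 124.8]
tool_rot: [3.14, -0.001, -0.921]
force: [-1.6, -3.5, 8.6]
width: 60.2
gripper_force: 65.1
```

```bash
python3 st.py
```

```text
[500.7 199.6 124.8] [ 3.14e+00 -1.00e-03 -9.21e-01] F [-1.6 -3.5  8.6] T [-1.01  0.63  0.24] w 60.2 q7 [-0.43 -2.5 ] 20.75
```

move_arm --targets "-1 0 0 0 0 0 3;-1 0 0 0 0 0 3"

```text
clock: 20.92
eef_pos: [500.3, 199.9, 124.8]
tool_rot: [3.139, -0.0, -1.024]
force: [-3.1, -2.6, 8.6]
width: 60.2
gripper_force: 65.2
```

```bash
python3 st.py
```

```text
[500.3 199.9 124.8] [ 3.139 -0.    -1.024] F [-3.1 -2.6  8.6] T [-0.86  0.84  1.02] w 60.2 q7 [-0.46 -2.58] 20.9167
```

move_arm --targets "-1 0 0 0 0 0 2;-1 0 0 0 0 0 2"

```text
clock: 21.08
eef_pos: [500.1, 200.1, 124.8]
tool_rot: [3.139, -0.0, -1.093]
force: [-3.5, -2.9, 8.7]
width: 60.3
gripper_force: 65.3
```

```bash
python3 st.py; python3 -c "
from h import *
print(read_state()['tau'].round(2))"
```

```text
[500.1 200.1 124.8] [ 3.139 -0.    -1.093] F [-3.5 -2.9  8.7] T [-0.83  0.79  1.17] w 60.3 q7 [-0.48 -2.63] 21.0833
[  0.73 -45.13   5.79 -13.03  -1.49  -1.23  -0.82]
```

move_arm --targets "-1 0 0 0 0 0 0;-1 0 0 0 0 0 0"

```text
clock: 21.25
eef_pos: [500.1, 200.1, 124.8]
tool_rot: [3.139, 0.0, -1.094]
force: [-4.2, -3.0, 9.2]
width: 60.6
gripper_force: 65.2
```

```bash
python3 st.py; python3 -c "
from h import *
print(read_state()['tau'].round(2))"
```

```text
[500.1 200.1 124.8] [ 3.139  0.    -1.094] F [-4.2 -3.   9.2] T [-0.78  0.87  0.35] w 60.6 q7 [-0.48 -2.63] 21.25
[ -0.31 -45.02   5.61 -13.14  -0.98  -1.23  -0.39]
```

The moment rises to about 1 N m. I'll let go, turn back and regrip centred to confirm it is tight.

move_arm --targets "1 0 0 0 0 0 0;1 0 0 0 0 0 0;1 0 0 0 0 0 0;1 0 0 0 0 0 0;1 0 0 0 0 0 -7"

```text
clock: 21.67
eef_pos: [501.4, 201.0, 124.0]
tool_rot: [3.141, -0.0, -0.972]
force: [0.4, -0.7, 0.4]
width: 85.3
gripper_force: 0.0
```

move_arm --targets "1 0 0 0 0 0 -7;1 0 0 0 0 0 -7;1 0 0 0 0 0 -7;1 0 0 0 0 0 -7;1 0 0 0 0 0 -7"

```text
clock: 22.08
eef_pos: [501.5, 200.9, 124.2]
tool_rot: [-3.141, -0.0, -0.356]
force: [0.2, -0.2, 0.7]
width: 85.4
gripper_force: 0.0
```

move_arm --targets "1 0 0 0 0 0 -7;1 0 0 0 0 0 -7;1 0 0 0 0 0 -7;1 0 0 0 0 0 -7;1 0 0 0 0 0 -7"

```text
clock: 22.5
eef_pos: [501.5, 200.8, 124.2]
tool_rot: [-3.142, -0.0, 0.255]
force: [-0.2, -0.2, -0.4]
width: 85.2
gripper_force: 0.0
```

move_arm --targets "1 0 0 0 0 0 -7;1 0 0 0 0 0 -7;1 0 0 0 0 0 -7;1 0 0 0 0 0 0;1 0 0 0 0 0 0"

```text
clock: 22.92
eef_pos: [501.5, 200.6, 124.2]
tool_rot: [-3.141, -0.0, 0.612]
force: [-0.5, -0.9, -0.6]
width: 85.1
gripper_force: 0.0
```

```bash
python3 st.py
python3 - <<'E'
from h import *
get('wrist','w4.png')
E
```

```text
[501.5 200.6 124.2] [-3.141 -0.     0.612] F [-0.5 -0.9 -0.6] T [ 0.   -0.   -0.02] w 85.1 q7 [ 0.02 -1.41] 22.9167
```

View pics/w4.png

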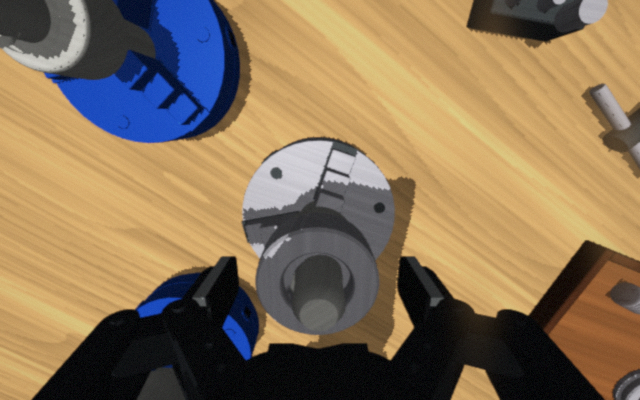

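The ring sits level and low on the screw at (318,283), between the open fingers. Regripping now.

move_arm --targets "-1 0 0 -.05 0 0 0;-1 0 0 0 0 0 0;-1 0 0 0 0 0 0;-1 0 0 0 0 0 0;-1 0 0 0 0 0 0"

```text
clock: 23.38
eef_pos: [501.3, 201.0, 125.3]
tool_rot: [3.142, -0.0, 0.615]
force: [-1.3, 0.0, 5.8]
width: 60.4
gripper_force: 64.8
```

```bash
python3 st.py
```

```text
[501.3 201.  125.3] [ 3.142 -0.     0.615] F [-1.3  0.   5.8] T [-0.05  0.37 -0.08] w 60.4 q7 [ 0.02 -1.41] 23.3833
```

move_arm --targets "-1 0 0 0 0 0 2"

```text
clock: 23.47
eef_pos: [501.3, 201.0, 125.3]
tool_rot: [3.141, -0.0, 0.583]
force: [-0.5, -1.6, 5.3]
width: 60.3
gripper_force: 64.9
```

```bash
python3 st.py
```

```text
[501.3 201.  125.3] [ 3.141 -0.     0.583] F [-0.5 -1.6  5.3] T [-0.14  0.27  1.03] w 60.3 q7 [ 0.01 -1.43] 23.4667
```

move_arm --targets "-1 0 0 0 0 0 1.5"

```text
clock: 23.55
eef_pos: [501.3, 201.1, 125.3]
tool_rot: [3.141, -0.0, 0.556]
force: [-1.0, -1.0, 6.0]
width: 60.2
gripper_force: 64.9
```

```bash
python3 st.py
```

```text
[501.3 201.1 125.3] [ 3.141 -0.     0.556] F [-1. -1.  6.] T [-0.03  0.32  1.08] w 60.2 q7 [ 0.   -1.45] 23.55
```

move_arm --targets "-1 0 0 0 0 0 0;-1 0 0 0 0 0 0"

```text
clock: 23.72
eef_pos: [501.3, 201.1, 125.3]
tool_rot: [3.141, -0.0, 0.556]
force: [-1.3, -0.1, 6.2]
width: 60.3
gripper_force: 64.9
```

```bash
python3 st.py
```

```text
[501.3 201.1 125.3] [ 3.141 -0.     0.556] F [-1.3 -0.1  6.2] T [-0.12  0.31  0.43] w 60.3 q7 [ 0.   -1.45] 23.7167
```

move_arm --targets "-1 0 0 0 0 0 2;-1 0 0 0 0 0 2"

```text
clock: 23.88
eef_pos: [501.3, 201.2, 125.3]
tool_rot: [3.141, -0.0, 0.488]
force: [-1.0, -0.6, 5.5]
width: 60.4
gripper_force: 64.9
```

```bash
python3 st.py
```

```text
[501.3 201.2 125.3] [ 3.141 -0.     0.488] F [-1.  -0.6  5.5] T [-0.09  0.23  1.42] w 60.4 q7 [-0.02 -1.5 ] 23.8833
```

Finger-tight at about 1.4 N m. Releasing and withdrawing straight up.

move_arm --targets "1 0 0 0 0 0 0;1 0 0 0 0 0 0;1 0 0 0 0 0 0;1 0 0 0 0 0 0;1 0 0 -1 0 0 0"

```text
clock: 24.3
eef_pos: [500.2, 200.2, 133.5]
tool_rot: [-3.141, 0.004, 0.485]
force: [0.2, -0.4, -0.8]
width: 85.3
gripper_force: 0.0
```

move_arm --targets "1 0 0 -3 0 0 0;1 0 0 -3 0 0 0;1 0 0 -3 0 0 0;1 0 0 -3 0 0 0;1 0 0 -2 0 0 0"

```text
clock: 24.72
eef_pos: [502.3, 201.0, 278.5]
tool_rot: [3.141, -0.004, 0.484]
force: [0.5, 1.0, -0.2]
width: 85.6
gripper_force: 0.0
```

move_arm --targets "1 -3 0 0 0 0 0;1 -3 0 0 0 0 0;1 -3 0 0 0 0 0;1 0 0 0 0 0 0;1 0 0 0 0 0 0"

```text
clock: 25.13
eef_pos: [420.9, 158.2, 275.7]
tool_rot: [-3.142, -0.001, 0.484]
force: [0.9, 0.1, -0.5]
width: 85.2
gripper_force: 0.0
```

```bash
python3 st.py
python3 - <<'E'
from h import *
w=get('wrist'); s=get('scene')
a=w['color'][0:400,120:520]; b=cv2.resize(s['color'][130:230,325:425],(400,400),interpolation=cv2.INTER_CUBIC)
cv2.imwrite('pics/fin.png',np.hstack([a,b])[:,:,::-1])
E
```

```text
[420.9 158.2 275.7] [-3.142e+00 -1.000e-03  4.840e-01] F [ 0.9  0.1 -0.5] T [ 0.02 -0.03  0.03] w 85.2 q7 [-0.01 -1.5 ] 25.1333
```

View pics/fin.png

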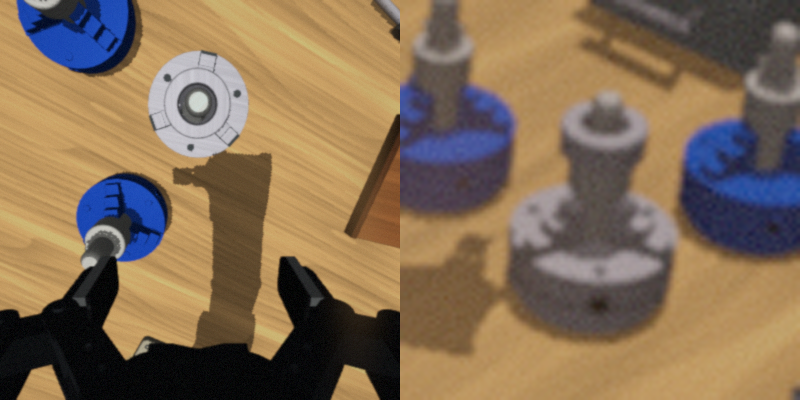

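The ring sits level on the shoulder, centred on the grey screw at (198,102) on the left and (603,125) on the right. Nothing else in view has moved, so I'm handing the job in.

```bash
python3 -c "
from cell import order
print(order.finish_job())"
```

```text
the job is handed in; nothing more can be done
None
```

The go ring gauge is screwed down level against the shoulder of the grey chuck's screw, finger-tight at about 1.4 N m and left there with the robot clear of it. The job was handed in at about 25 s, and no verdict was returned.

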